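Load the tube cassette and hold its case in the code reader

ROBOT

A 6-joint arm with a two-finger parallel gripper is mounted at the origin on the work surface. World frame = base frame: x ahead of the robot, y to its left, z up, the work surface at z = 0. Lengths are in m, angles in degrees, forces in N, time in s.
With the tool pointing down it reaches from about 0.35 to 0.875 m from the base axis. Payload 4.2 kg.
Tool frame: the origin (TCP) lies at the very end of the fingers, on their centre line; the grasp point (between the pads) lies 19 mm behind it; z points along the fingers, y is the line along which they close (so a half turn about z gives the same grasp; the last joint's range is limited). The gripper opens to 87 mm and grips with 3 to 60 N. Pads are 19 mm wide; open, the fingers measure 117 mm over their backs; the gripper's body (75 mm by 190 mm) begins 51 mm behind the grasp point.
Start: joints at [14.817, 22.042, 0.453, 0, -68.411, -14.817], TCP at [0.625, 0, 0.223] pointing down, gripper open.
Joint ranges: [-179.83, 179.83], [-69.29, 118.12], [-61.27, 80.66], [-181.25, 117.63], [-171.15, -9.14], [-177.46, 177.46]. Speed limits (degrees/s): [159.86, 159.86, 180, 180, 180, 180].

INTERFACE

Orientations are given as a 3x3 rotation matrix whose columns are the frame's x, y, z axes.
In Python, from station import sense, cams, r gives the robot as it stands. The module is installed in compiled form; this text tells all that it offers.
- The arm moves only by the tool step_arm, never from a script. Its argument "targets" is text: rows parted by semicolons, each of 4 numbers parted by spaces: the shift along the tool's x, y, z in cm, then the turn about the tool's z in degrees. In form: x y z turn; .... A call has 1 to 12 rows; each row shifts and turns the commanded pose from where the row before left it, along the tool's axes as they then stand; what a row does not reach is not made up. A row lasts 1/12 s, in which the tool goes at most 41.7 mm and 7.16 degrees, less where a joint would pass 70% of its speed; a pose out of reach is approached as far as the arm can. A call with a gripper value outside its range is refused whole. "claw" is the finger opening in cm, from 0 to 8.7, set as the call begins (left out, the last holds). The fingers move at their own pace and stop on an object; the grip force is fixed at half the most. Time passes only in rows, so rows that do not move let the fingers close. It gives the time, the measured TCP pose, the force, the opening and the grip force at its end, in the units of the state.
- sense(): the state, without advancing time (a new reading comes with each control period).
- cams.capture(name): name is "scene" or "side" or "wrist"; returns a dict with "frame" (384x512x3 uint8, blue, green, red), "vertical_fov" (degrees; the focal length in pixels is half the picture's height over the tangent of half this angle, whatever the lens; pixels are square), "cx", "cy" (the principal point, pixels), "eye" and "rotation" of the camera in the world; the wrist camera has in their place "tool_from_camera" (4x4, takes a point from camera to tool coordinates, whose origin is the TCP and whose axes are the flange's). Camera axes: x right, y down, z forward; pixel columns grow to the right and rows downward; lengths in m; the calibration is good to about 2 mm. The wrist camera is an equidistant fisheye: a pixel r from the principal point sees the ray r / f radians off the axis. A picture is of the moment at which its call begins: read the wrist's pose just before it. There is no depth.
- r.finish_job(): hands the job in; it is judged then, once.
The state is a dict: "time_s": time; "joints": joint angles; "joint_velocities": joint speeds; "effort": joint torques, N m; "tcp_pos": TCP position; "ee_rot": TCP orientation; "wrist_force": force on the tool from outside, world axes, zero at the start; "moment": the same for the moment, N m; "gripper_width": opening from 0.0 (shut) to 1.0 (fully open); "gripper_force": force on a finger pad.
Only numpy, scipy, OpenCV 4.12 (cv2) and the standard library are available. Lean on these libraries where they do the work, as an engineer would, in place of code of your own. Each camera call takes 0.05 s, during which the arm holds its last target. There are 200 camera calls.

TASK

Slide the tube cassette down into the slot of the bevelled case on the code reader until it is fully home, and let go of it. Then push the case square up against the reader's fence and, with one diagonal push on the case, press it firmly against the fence and down on the bed at once; the program finishes while still holding it pressed so, on the case and not on the cassette. Leave the other things on the bench where they are.

Things in the scene. Friction and masses are not known exactly. Their poses are not given: they have to be found in the camera images.
- reader: flat-bed code reader, fixed to the bench. Origin on the bench; x points from the robot's side across the bed to the fence, y along the fence, z up. Its flat bed spans x -100 to +90 mm and y -110 to +110 mm and its upper face is at z = 14 mm. A low housing (34 mm high) stands behind the fence from x = 90 to 160 mm
- bed: the reader's fixed aluminium and glass bed, 190 x 220 x 6 mm; origin at the centre of its underside, its upper face 6 mm above; same axes as the reader
- fence: the reader's upright aluminium fence, fixed, 16 mm thick (x), 200 mm long (y), 50 mm high above the bed. Origin at the foot of the middle of its face that looks to the case (reader x = 60 mm, z = 14 mm); x points into the fence
- case: loose white case, 0.3 to 0.45 kg, on the bed before the fence, slightly askew; slides at 1 to 2 N. Origin at its underside below the slot's centre, z up. Back face (goes to the fence) at x = +28 mm, front face x = -50, y -55 to +55, 56 high. Front top edge bevelled 45 degrees from (x -50, z 34) to (x -28, z 56). Slot open upward, centred at x = y = 0, 33 (x) by 73 (y), 46 deep, mouth chamfered
- bevel_mid (a point): middle of the case's bevel, case frame (-39, 0, 45) mm; the bevel's outward normal is (-1, 0, 1)/sqrt 2 in the case's axes, so a push along (+1, 0, -1) presses on fence and bed at once; about 10 N each way, as felt after settling, is a firm push (a force stop often relaxes to half)
- slot_floor (a point): centre of the slot's floor, case frame (0, 0, 10) mm
- cassette: loose grey plastic tube cassette standing on the bench left or right of the reader, 0.10 to 0.17 kg: block 30 (x) by 70 (y) by 45 mm high, on it a bar handle 14 thick (x), 50 long (y), from z = 45 to 78 mm. Origin at the centre of its underside, z up; a half turn about z makes no difference. Fully home its origin is at slot_floor, only the handle standing out of the case
- handle_mid (a point): point in the handle of the cassette, cassette frame (0, 0, 68) mm: 23 mm above the block's top, 10 mm below the handle's top
- tipbox: yellow and white pipette tip box 85 x 120 x 65 mm on the other side of the reader; bystander, loose, to be left alone; origin at the centre of its underside
- jar: small amber jar, 40 mm wide, 45 mm high; bystander, loose, to be left alone; origin at the centre of its underside
- tuberack: white tube rack 70 x 120 x 45 mm; bystander, loose, to be left alone; origin at the centre of its underside
- beaker: glass beaker, 64 mm wide, 80 mm high; bystander, loose, to be left alone; origin at the centre of its underside
Things that resemble listed ones, but are neither listed nor needed, are in the scene too. Leave any turquoise look-alike of the case alone.

How it is judged (in metres and radians):
On the way:
1. the cassette is fully home in the case's slot and let go of (z of cassette in the frame of case below 0.013 m and horizontal distance between cassette and slot_floor below 0.005 m and angle between the z axis of cassette and the z axis of case, either way round below 0.06 rad and contact force between the fingers and cassette below 0.5 N), for 0.2 s.
At the end, for the whole second after the job is handed in: cassette home in the slot (3 mm in height, 5 mm sideways), untouched; case flat on the bed and flush with the fence (2.5 mm, 2 degrees), within 50 mm of its middle; fingers press the case at rest, over 3 N on the fence and over 9 N on the bed (weight included), through the last second (all of step 1 and x of case in the frame of reader between 0.0295 and 0.0345 m and y of case in the frame of reader between -0.05 and 0.05 m and z of case in the frame of reader between 0.012 and 0.0165 m and angle between the x axis of case and the x axis of reader, either way round below 0.035 rad and angle between the z axis of case and the z axis of reader, either way round below 0.035 rad and contact force between case and fence above 3 N and contact force between case and bed above 9 N and contact force between the fingers and case above 3 N and linear speed of case below 0.01 m/s); the arm keeps its last pose, push and grip.
It fails at once if another thing on the bench is moved by more than 25 mm (distance of any of tipbox, jar, tuberack, beaker from where it was at the start of the episode above 0.025 m).
It also fails if it takes over 64 s, if anything falls off the work surface, if the arm or the gripper's body presses on something with over 40 N, if the wrist force passes 120 N, or if a joint passes its speed limit or range.

## Working session

There is one attempt and no reset: what is moved stays moved. The work goes in short steps, Python scripts to look and compute and a tool call to move; the robot and the scene stay as the last step left them, time stands still between calls to the robot, and variables do not carry over. Pictures are saved under pics/ and viewed, at most 10 in all, crops included, and the job is handed in when it is done.

Besides the shell and the picture viewer there is one more tool, called after "Emit:" by a JSON object that holds its "name" and its "arguments". step_arm: Moves the arm, as the interface text tells. Its arguments: {"type":"object","properties":{"targets":{"type":"string"},"claw":{"type":"number"}},"required":["targets"]}

```bash
mkdir -p pics
cat > h.py <<'E'
import numpy as np,cv2,pickle
from station import sense,cams,r
E
python3 - <<'E'
from h import *
s=sense();print(s['time_s'],s['tcp_pos'],s['ee_rot'])
for n in ['scene','side','wrist']:
    c=cams.capture(n);cv2.imwrite(f'pics/{n}0.png',c['frame']);c['s']=s;pickle.dump(c,open(f'{n}0.pkl','wb'))
    print(n,{k:np.round(v,4).tolist() for k,v in c.items() if k not in('frame','s')})
a=[cv2.imread(f'pics/{n}0.png') for n in ['scene','side']]
E
```

```text
0.0 [6.24376779e-01 2.54492879e-05 2.21457817e-01] [[-1.79352004e-04 -9.99997541e-01 -2.21027833e-03]
 [-9.99999981e-01  1.79516550e-04 -7.42480080e-05]
 [ 7.46446070e-05  2.21026498e-03 -9.99997555e-01]]
scene {'vertical_fov': 49.3111, 'cx': 252.9991, 'cy': 189.7309, 'eye': [0.9851, 0.4628, 0.9399], 'rotation': [[-0.6306, 0.6076, -0.4829], [0.776, 0.4845, -0.4037], [-0.0113, -0.6293, -0.777]]}
side {'vertical_fov': 46.9895, 'cx': 253.0947, 'cy': 184.8222, 'eye': [0.3999, -1.0873, 0.7283], 'rotation': [[0.9985, -0.0204, 0.0504], [-0.0539, -0.4984, 0.8653], [0.0075, -0.8667, -0.4987]]}
wrist {'vertical_fov': 65.7065, 'cx': 254.6756, 'cy': 190.2036, 'tool_from_camera': [[-0.0009, -0.9522, -0.3056, 0.0844], [1.0, -0.0008, -0.0005, 0.0006], [0.0002, -0.3056, 0.9522, -0.1628], [0.0, 0.0, 0.0, 1.0]]}
```

View pics/scene0.png

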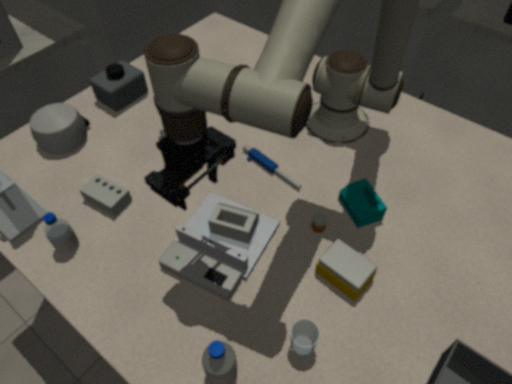

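View pics/wrist0.png

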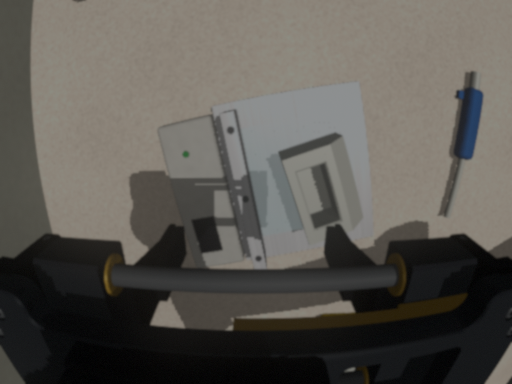

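View pics/side0.png

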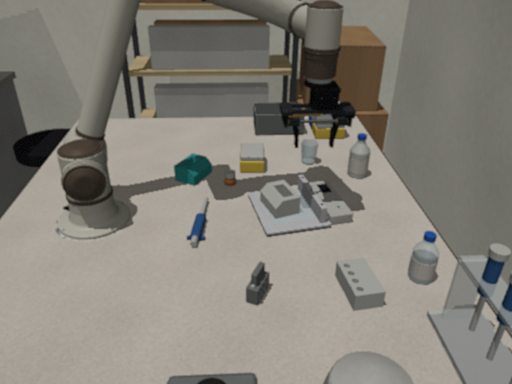

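The scene view shows the reader with the white case at scene (232,222). The jar is at (319,224), the tip box at (345,270) and the turquoise decoy at (362,203). In the side view, the cassette candidates are the small grey block with a bar handle at (258,285) and the larger dark box with a black knob (scene (118,85), at the bottom edge of the side view). The block with the bar fits in size and handle. In the wrist view the case is at (320,185) and the fence runs from (230,115) to (258,260).

```bash
cat >> h.py <<'E'
from scipy.optimize import least_squares
def load(n): return pickle.load(open(n+'.pkl','rb'))
def cap(n,tag):
    s=sense();c=cams.capture(n);c['s']=s;pickle.dump(c,open(tag+'.pkl','wb'));cv2.imwrite(f'pics/{tag}.png',c['frame']);return c
def campose(c):
    if 'eye' in c: return np.array(c['rotation']),np.array(c['eye'])
    T=np.array(c['tool_from_camera']);R=np.array(c['s']['ee_rot']);p=np.array(c['s']['tcp_pos'])
    return R@T[:3,:3],p+R@T[:3,3]
def foc(c): return 192/np.tan(np.radians(c['vertical_fov'])/2)
def proj(c,P):
    R,e=campose(c);q=(np.atleast_2d(P)-e)@R
    if 'eye' in c: uv=q[:,:2]/q[:,2:]
    else:
        n=np.linalg.norm(q[:,:2],axis=1);uv=q[:,:2]/n[:,None]*np.arctan2(n,q[:,2])[:,None]
    return uv*foc(c)+[c['cx'],c['cy']]
def ray(c,uv,z):
    R,e=campose(c);v=(np.array(uv,float)-[c['cx'],c['cy']])/foc(c)
    if 'eye' in c: d=np.array([*v,1])
    else:
        t=np.linalg.norm(v);d=np.array([*(v/t*np.sin(t)),np.cos(t)])
    d=R@d;return e+d*(z-e[2])/d[2]
def place(M,p,z):
    c,s=np.cos(p[2]),np.sin(p[2]);M=np.atleast_2d(M)
    return np.c_[p[0]+c*M[:,0]-s*M[:,1],p[1]+s*M[:,0]+c*M[:,1],z+M[:,2]]
def fit(obs,z,p0): # obs: list of (cam, modelpts m, pixels)
    f=lambda p:np.concatenate([(proj(c,place(M,p,z))-np.array(u)).ravel() for c,M,u in obs])
    o=least_squares(f,p0,loss='soft_l1');return o.x,np.round(f(o.x).reshape(-1,2),1)
E
python3 - <<'E'
from h import *
s=load('side0');w=load('wrist0');sc=load('scene0')
print('cassette',ray(s,(257,290),.02), 'case',ray(w,(320,195),.07),ray(s,(283,200),.04),'jar',ray(s,(230,180),.02),'rack',ray(s,(360,285),.02),'tip',ray(s,(252,160),.03),'beaker',ray(s,(309,152),.04))
im=s['frame'][240:310,220:300];cv2.imwrite('pics/a.png',np.hstack([cv2.resize(im,None,fx=5,fy=5,interpolation=2)[:350],cv2.resize(s['frame'][165:235,240:320],None,fx=5,fy=5,interpolation=2)]))
cv2.imwrite('pics/b.png',cv2.resize(w['frame'][75:275,150:390],None,fx=3,fy=3,interpolation=2))
E
```

```text
cassette [ 0.45453825 -0.33765922  0.02      ] case [0.54942502 0.0223269  0.07      ] [0.55285117 0.01367978 0.04      ] jar [0.39763338 0.17639798 0.02      ] rack [ 0.69351837 -0.33224443  0.02      ] tip [0.47607952 0.29908338 0.03      ] beaker [0.68313304 0.3350614  0.04      ]
```

View pics/a.png

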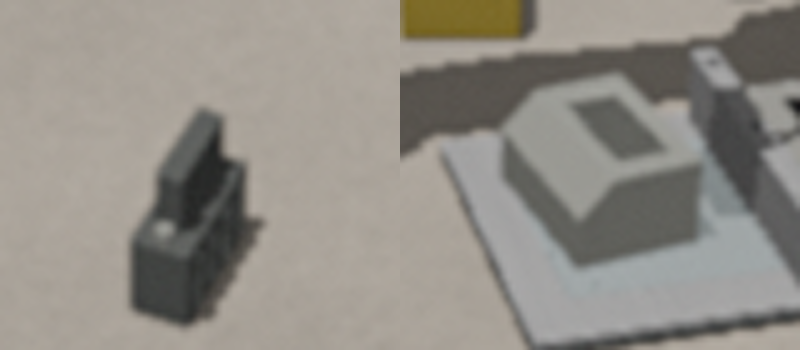

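View pics/b.png

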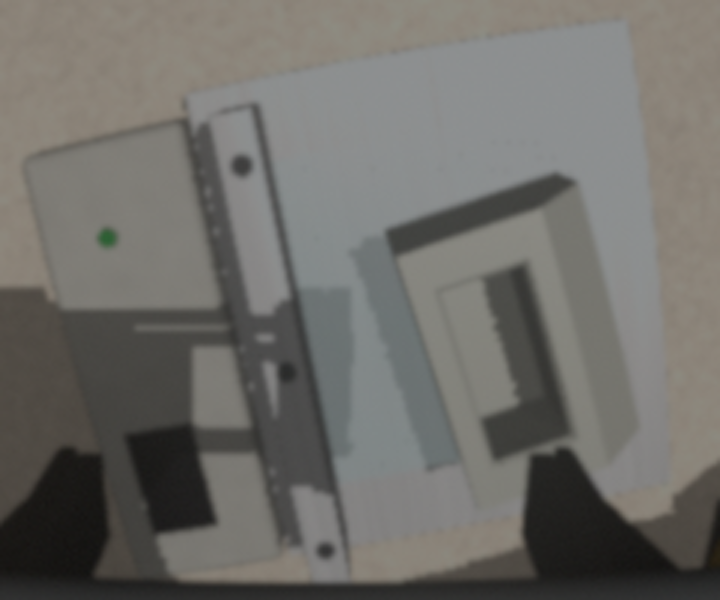

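The crop confirms the cassette: grey block with a bar handle, long axis running away from the camera. The white case is a bevelled block with an empty slot, facing the fence and a few cm off it. I'll fit all the poses from these pixels.

Run:
```python
from h import *
s=load('side0');w=load('wrist0')
A=np.array
L=lambda u:A(u)/5+[220,240]
Rr=lambda u:(A(u)-[400,0])/5+[240,165]
W=lambda u:A(u)/3+[150,75]
m=lambda l:A(l,float)/1000
cm=m([[-15,-35,0],[15,-35,0],[15,35,0],[-15,-35,45],[-7,-25,78],[7,-25,78],[-7,25,78],[7,25,78]])
cu=L([[132,310],[188,325],[242,238],[132,238],[160,168],[184,182],[203,108],[222,118]])
print('cassette',*fit([(s,cm,cu)],0,[.455,-.338,0]))
wm=m([[28,-55,56],[-28,-55,56],[-50,-55,34],[-50,55,34],[28,-55,0],[-50,-55,0],[17.5,-37.5,56],[-17.5,-37.5,56],[-17.5,37.5,56],[17.5,37.5,56]])
wu=W([[398,256],[545,208],[578,183],[638,428],[388,230],[555,175],[438,290],[527,263],[575,435],[492,462]])
sm=m([[28,-55,56],[-28,-55,56],[-50,-55,34],[-50,-55,0],[28,-55,0],[-28,55,56],[-50,55,34],[28,55,56]])
su=Rr([[700,165],[613,173],[580,220],[580,267],[697,240],[535,88],[503,133],[620,73]])
for o in ([(w,wm,wu)],[(s,sm,su)],[(w,wm,wu),(s,sm,su)]): print('case',*fit(o,.014,[.55,.02,.3]))
rm=m([[-100,-110,14],[-100,110,14],[90,-110,14],[60,-100,64]])
ru=W([[628,20],[668,487],[187,97],[258,103]])
print('reader',*fit([(w,rm,ru)],0,[.6,.02,.2]));
print('reader',*fit([(w,rm,ru),(s,rm[:2],Rr([[530,345],[440,140]]))],0,[.6,.02,.2]))
```

```text
cassette [ 0.45763164 -0.33103721 -0.46670571] [[-0.5  0.6]
 [ 0.5  1.6]
 [ 1.3 -1. ]
 [-0.5  0. ]
 [-0.9  0.8]
 [ 0.2 -0.2]
 [-0.6 -0.7]
 [ 1.3 -1.1]]
case [0.5491373  0.02535366 0.33321206] [[-0.3 -0. ]
 [-1.   0.1]
 [ 0.7 -0.2]
 [ 0.4  0. ]
 [-1.1 -0.6]
 [ 0.7 -1. ]
 [ 0.2  0.4]
 [ 0.4 -0.5]
 [-0.1  1. ]
 [-0.1  1.3]]
case [0.55404799 0.02293982 0.33803099] [[ 0.7 -1.1]
 [ 0.4  1.1]
 [-0.3 -0.1]
 [-0.7  0.5]
 [ 0.1  0.2]
 [ 0.1  0.2]
 [-0.3 -1.2]
 [-0.1 -0.2]]
case [0.5495982  0.0252021  0.33362189] [[-0.8 -0.2]
 [-1.4 -0.1]
 [ 0.3 -0.3]
 [ 0.1 -0.1]
 [-1.4 -0.7]
 [ 0.4 -1.1]
 [-0.2  0.3]
 [-0.  -0.6]
 [-0.5  0.9]
 [-0.4  1.2]
 [-1.  -1.5]
 [-1.3  0.7]
 [-2.1 -0.5]
 [-2.4  0. ]
 [-1.5 -0.1]
 [-1.3 -0.2]
 [-1.8 -1.6]
 [-1.6 -0.5]]
reader [0.56744064 0.01658004 0.18116949] [[ 1.   0.5]
 [ 0.2 -0.6]
 [-0.1 -1.6]
 [-1.   1.1]]
reader [0.56781368 0.01628987 0.18150527] [[ 0.7  0.2]
 [ 0.1 -0.8]
 [-0.4 -1.8]
 [-1.4  0.9]
 [-1.4 -1.5]
 [-1.3 -0.8]]
```

Emit:
{"name": "step_arm", "arguments": {"targets": "2.75 1.4 0 0;2.75 1.4 0 0;2.75 1.4 0 0;2.75 1.4 0 0;2.75 1.4 0 0;2.75 1.4 0 0;2.75 1.4 0 0;2.75 1.4 0 0;2.75 1.4 0 0;2.75 1.4 0 0;2.75 1.4 0 0;2.75 1.4 0 0", "claw": 6}}

```text
time_s: 1.15
tcp_pos: [0.4559, -0.3311, 0.2224]
ee_rot: [[0.0, -1.0, -0.0], [-1.0, -0.0, 0.0], [-0.0, 0.0, -1.0]]
wrist_force: [1.9, -0.3, 0.1]
gripper_width: 0.689
gripper_force: 0.0
```

Emit:
{"name": "step_arm", "arguments": {"targets": "0 0 0 6.7;0 0 0 6.7;0 0 0 6.7;0 0 0 6.7;0 0 0 0;0 0 0 0"}}

```text
time_s: 1.65
tcp_pos: [0.4568, -0.3299, 0.2223]
ee_rot: [[-0.448, -0.894, -0.0], [-0.894, 0.448, 0.0], [-0.0, 0.001, -1.0]]
wrist_force: [0.3, -0.4, -1.3]
gripper_width: 0.689
gripper_force: 0.0
```

Run:
```python
from h import *
w=cap('wrist','w1');s=w['s'];print(s['time_s'],s['tcp_pos'],s['ee_rot'],s['wrist_force'],s['gripper_width'])
u=proj(w,[[.4576,-.331,.06]])[0].round().astype(int);print(u)
x0,y0=u[0]-90,u[1]-75;print(x0,y0)
cv2.imwrite('pics/w1c.png',cv2.resize(w['frame'][max(y0,0):y0+150,x0:x0+180],None,fx=4,fy=4,interpolation=2))
```

```text
1.65 [ 0.45681559 -0.32991398  0.22230075] [[-4.48298158e-01 -8.93883983e-01 -4.32460505e-04]
 [-8.93884085e-01  4.48298071e-01  2.87179409e-04]
 [-6.28338643e-05  5.15311563e-04 -9.99999865e-01]] [ 0.34095231 -0.35038201 -1.27122376] 0.6889306051422751
[253 173]
163 98
```

View pics/w1c.png

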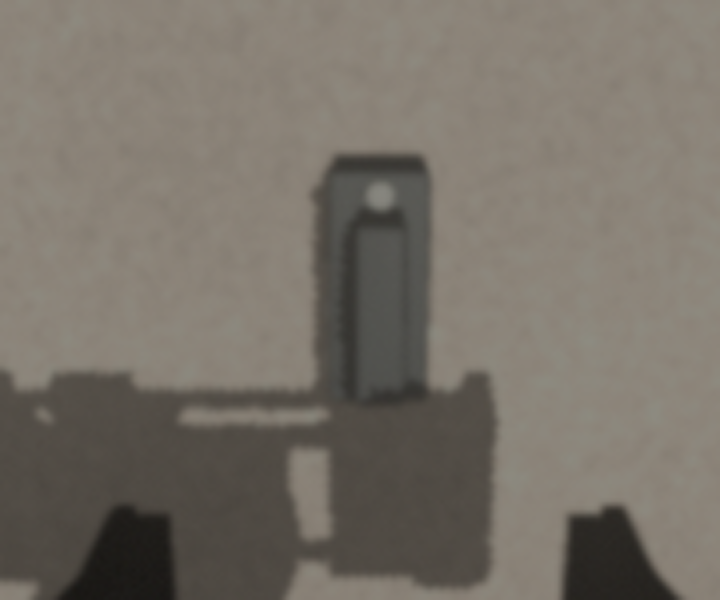

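Picture: the cassette is upright and centred at crop (380,300), long axis aligned with the tool's x, handle top from (355,222) to (405,398). I'll refine the fit.

Run:
```python
from h import *
w=load('w1');W=lambda u:np.array(u)/4+[163,98]
m=np.array([[7,-25,78],[-7,-25,78],[-7,25,78],[7,25,78],[15,-35,45],[-15,-35,45]])/1000
p,e=fit([(w,m,W([[355,223],[405,223],[405,398],[355,398],[329,172],[429,172]]))],0,[.457,-.331,-.467])
print(p,np.degrees(p[2]),e.tolist())
s=w['s'];R=np.array(s['ee_rot']);d=np.array([p[0],p[1],.049])-s['tcp_pos'];print('tool cm',R.T@d*100)
print('tool yaw',np.degrees(np.arctan2(-R[1,1],-R[0,1])))
```

```text
[ 0.45251201 -0.3291914  -0.46364607] -26.56496323681182 [[-0.4, -0.0], [0.5, -0.0], [0.1, 1.2], [-0.1, 1.2], [-0.6, -1.1], [0.5, -1.1]]
tool cm [ 0.12942811  0.40815319 17.33027994]
tool yaw -26.634546071901255
```

Emit:
{"name": "step_arm", "arguments": {"targets": "0.1 0.35 2 0;0 0 2.5 0;0 0 2.5 0;0 0 2.5 0;0 0 2.5 0;0 0 2 0;0 0 1.5 0;0 0 1 0;0 0 0.5 0;0 0 0 0;0 0 0 0"}}

```text
time_s: 2.62
tcp_pos: [0.454, -0.3295, 0.0531]
ee_rot: [[-0.45, -0.893, 0.001], [-0.893, 0.45, -0.001], [0.0, -0.001, -1.0]]
wrist_force: [0.1, 0.1, 1.6]
gripper_width: 0.692
gripper_force: 0.0
```

Emit:
{"name": "step_arm", "arguments": {"targets": "0 0 0 0;0 0 0 0;0 0 0 0;0 0 0 0;0 0 0 0;0 0 0 0;0 0 0 0;0 0 0 0;0 0 0 0", "claw": 0.5}}

```text
time_s: 3.37
tcp_pos: [0.4534, -0.3293, 0.0525]
ee_rot: [[-0.451, -0.893, 0.0], [-0.893, 0.451, -0.0], [0.0, -0.0, -1.0]]
wrist_force: [-0.2, 0.3, 0.4]
gripper_width: 0.155
gripper_force: 30.0
```

Emit:
{"name": "step_arm", "arguments": {"targets": "0 0 -1 0;0 0 -2 0;0 0 -3 0;0 0 -3 0;0 0 -3 0;0 0 -2 0;0 0 -1 0;0 0 0 0"}}

```text
time_s: 4.03
tcp_pos: [0.4544, -0.3298, 0.2054]
ee_rot: [[-0.451, -0.893, 0.005], [-0.893, 0.451, -0.002], [-0.0, -0.005, -1.0]]
wrist_force: [0.7, -0.2, -2.3]
gripper_width: 0.158
gripper_force: 30.0
```

Emit:
{"name": "step_arm", "arguments": {"targets": "-2.5 0.8 0 0;-3.5 1.05 0 0;-3.5 1.05 0 0;-3.5 1.05 0 0;-3.5 1.05 0 0;-3.5 1.05 0 0;-3.5 1.05 0 0;-3.5 1.05 0 0;-3.5 1.1 0 0;-3.5 1.1 0 0;-3.5 1.1 0 0;-3.4 1.1 0 0"}}

```text
time_s: 5.03
tcp_pos: [0.5245, 0.094, 0.2005]
ee_rot: [[-0.451, -0.893, -0.004], [-0.893, 0.451, -0.001], [0.003, 0.003, -1.0]]
wrist_force: [0.4, -0.6, -1.8]
gripper_width: 0.158
gripper_force: 30.0
```

Emit:
{"name": "step_arm", "arguments": {"targets": "0 0 0 -6.5;0 0 0 -6.5;0 0 0 -6.5;0 0 0 -6.5;0 0 0 -6.5;0 0 0 -6.5;0 0 0 -6.5;0 0 0 0;0 0 0 0;0 0 0 0"}}

```text
time_s: 5.87
tcp_pos: [0.5252, 0.0922, 0.2015]
ee_rot: [[0.318, -0.948, -0.002], [-0.948, -0.318, -0.001], [0.0, 0.002, -1.0]]
wrist_force: [0.6, 0.6, -1.3]
gripper_width: 0.159
gripper_force: 30.0
```

Run:
```python
from h import *
w=cap('wrist','w2');s=w['s'];print(s['time_s'],s['tcp_pos'],s['ee_rot'],s['wrist_force'],s['gripper_width'])
R=np.array(s['ee_rot']);print('tool yaw',np.degrees(np.arctan2(-R[1,1],-R[0,1])))
cv2.imwrite('pics/w2c.png',cv2.resize(w['frame'][100:290,130:370],None,fx=3,fy=3,interpolation=2))
```

```text
5.8667 [0.52522221 0.09218379 0.20146509] [[ 3.18177360e-01 -9.48028917e-01 -2.08341597e-03]
 [-9.48031206e-01 -3.18176535e-01 -7.25181807e-04]
 [ 2.45992484e-05  2.20587979e-03 -9.99997567e-01]] [ 0.63991815  0.59871605 -1.31819035] 0.15884412106444223
tool yaw 18.55273199945571
```

View pics/w2c.png

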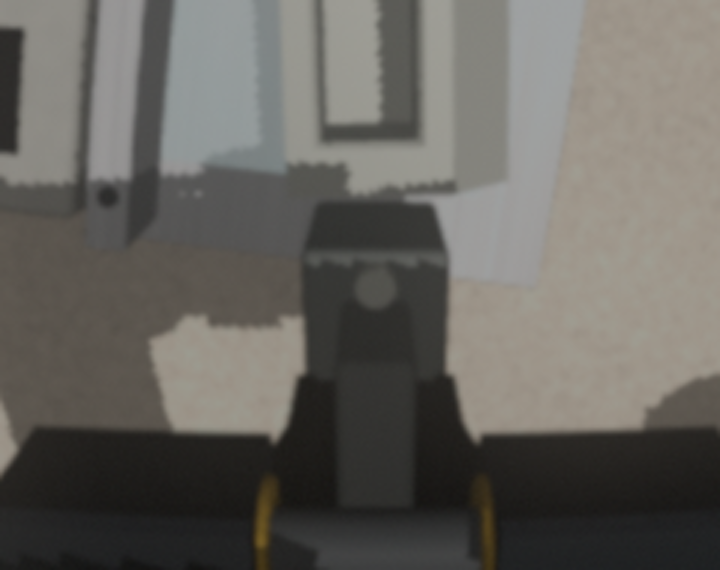

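Picture: the held cassette hangs straight, with its near bottom edge from (318,203) to (432,203) and its top edge from (303,250) to (447,250). The slot mouth lies beyond, near corners about (320,141) and (423,141). Enlarging the case part.

Run:
```python
from h import *
w=load('w2')
cv2.imwrite('pics/w2d.png',cv2.resize(w['frame'][30:175,190:350],None,fx=4,fy=4,interpolation=2))
```

```text
(no output)
```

View pics/w2d.png

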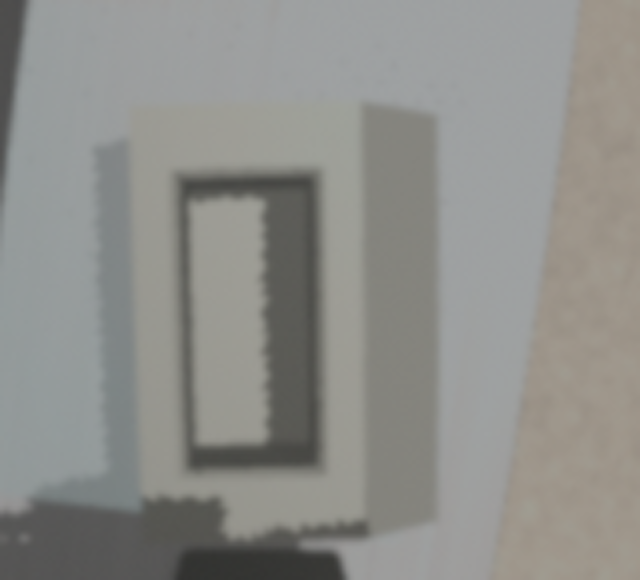

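Run:
```python
from h import *
w=load('w2');s=w['s'];R=np.array(s['ee_rot']);t=np.array(s['tcp_pos'])
D=lambda u:np.array(u)/4+[190,30]
C=lambda u:np.array(u)/3+[130,100]
for c in (1,1.5,2,2.5):
    a,b=16.5+c,36.5+c
    m=np.array([[28,-55,56],[-28,-55,56],[-28,55,56],[-50,-55,34],[-50,55,34],[a,-b,56],[-a,-b,56],[-a,b,56],[a,b,56]])/1000
    p,e=fit([(w,m,D([[131,106],[362,102],[368,537],[436,117],[436,521],[175,175],[320,172],[325,470],[185,470]]))],.014,[.549,.025,.333])
    print(c,p,np.degrees(p[2]),np.abs(e).mean())
    if c==2: P=p;print(e.tolist())
# slot only
# cassette in tool
m=np.array([[15,-35,0],[-15,-35,0],[15,-35,45],[-15,-35,45]])/1000
u=C([[318,203],[432,203],[303,250],[447,250]])
def f(q):
    k=place(m,[0,0,q[3]],0)   # cassette axes -> tool: x->-y, y->-x, z->-z
    T=np.c_[q[0]-k[:,1],q[1]-k[:,0],q[2]-k[:,2]]
    return (proj(w,t+T@R.T)-u).ravel()
o=least_squares(f,[0,0,.052,0]);q=o.x;print('cassette in tool',q,np.abs(o.fun).max())
o3=least_squares(lambda v:f([v[0],v[1],.052,0]),[0,0]);print(o3.x,np.abs(o3.fun).max())
sl=np.array([P[0],P[1],.07]);print('slot in tool cm',R.T@(sl-t)*100,'tool yaw',np.degrees(np.arctan2(-R[1,1],-R[0,1])))
```

```text
1 [0.54902469 0.0248178  0.34293472] 19.64871213446776 0.33888888888888885
1.5 [0.54901355 0.02487735 0.34306888] 19.656398648688423 0.5111111111111111
2 [0.54902504 0.02492642 0.34286299] 19.644602372144526 0.7444444444444444
[[-0.1, 0.2], [-0.1, -0.1], [-0.6, 0.5], [0.5, -0.7], [0.6, -0.2], [-1.0, -1.1], [1.0, -1.2], [0.7, 1.4], [-1.2, 2.2]]
2.5 [0.54903933 0.02495686 0.34270222] 19.635390958941606 0.9722222222222222
cassette in tool [-0.00439646  0.0006749   0.06279648 -0.00076639] 0.40497436798378317
[-0.00146511  0.00069493] 1.2232092473275316
slot in tool cm [ 7.13323742 -0.14560527 13.14639571] tool yaw 18.55273199945571
```

Emit:
{"name": "step_arm", "arguments": {"targets": "1 -0.2 0 0;2 0 0 0;2 0 0 0;1.5 0 0 -0.6;0.7 0 0 -0.5;0 0 1 0;0 0 2 0;0 0 2 0;0 0 1.3 0;0 0 0.6 0;0 0 0 0;0 0 0 0"}}

```text
time_s: 6.92
tcp_pos: [0.551, 0.0252, 0.1335]
ee_rot: [[0.339, -0.941, 0.0], [-0.941, -0.339, -0.0], [0.0, 0.0, -1.0]]
wrist_force: [0.3, 0.5, -0.7]
gripper_width: 0.16
gripper_force: 30.0
```

Run:
```python
from h import *
w=cap('wrist','w3');s=w['s'];print(s['time_s'],s['tcp_pos'],s['ee_rot'],s['wrist_force'],s['gripper_width'])
R=np.array(s['ee_rot']);print('tool yaw',np.degrees(np.arctan2(-R[1,1],-R[0,1])))
u=proj(w,place(np.array([[0,-37,56]])/1000,[.549,.0249,.343],.014))[0].astype(int);print(u)
cv2.imwrite('pics/w3c.png',cv2.resize(w['frame'][90:240,160:350],None,fx=4,fy=4,interpolation=2))
```

```text
6.9167 [0.55101756 0.02516043 0.13354107] [[ 3.39238694e-01 -9.40700329e-01  1.12823815e-05]
 [-9.40700282e-01 -3.39238681e-01 -3.12464781e-04]
 [ 2.97763142e-04  9.53868046e-05 -9.99999951e-01]] [ 0.30260664  0.52708309 -0.69380224] 0.1596065977066426
tool yaw 19.830497267019958
[256 159]
```

View pics/w3c.png

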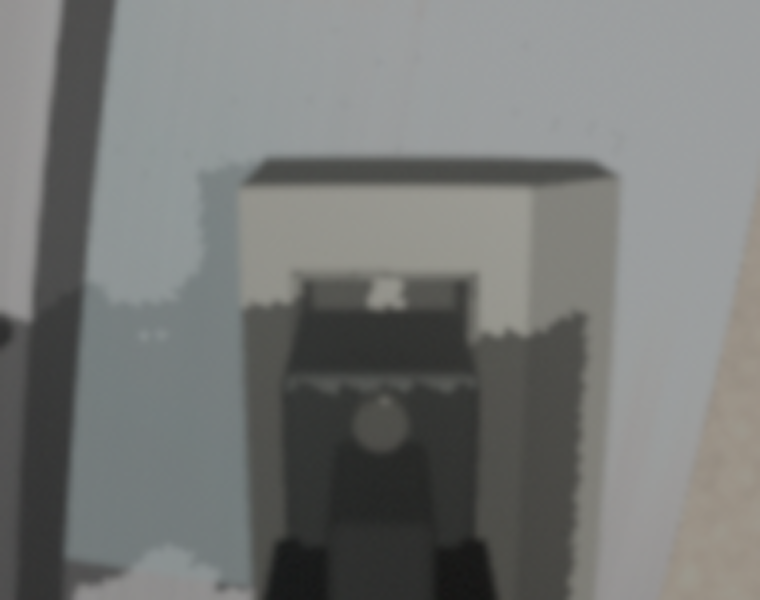

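Picture: the cassette bottom edge (row 310, columns 303–467) hangs above the slot mouth (rear edge row 273, columns 292–478), so it is centred sideways. I'll compute the long-direction error next.

Run:
```python
from h import *
w=load('w3');s=w['s'];R=np.array(s['ee_rot']);t=np.array(s['tcp_pos'])
D=lambda u:np.array(u)/4+[160,90]
T=lambda u,z:R.T@(ray(w,D(u),z)-t)*1000
b=t[2]-.052
print('cass bottom',T((303,310),b),T((467,310),b),'top',T((285,378),b+.045),T((478,378),b+.045))
print('mouth',T((292,273),.07),T((478,273),.07))
print('case top corners',T((240,184),.07),T((532,184),.07),'low',T((262,158),.014),T((595,160),.014),T((620,178),.048))
```

```text
cass bottom [ 32.98332711 -13.59886883  52.00852661] [32.96654236 16.87633681 52.01142854] top [ 33.28071492 -13.51961735   7.00862052] [33.25808342 15.3156802   7.01136429]
mouth [ 37.64599427 -16.38096304  63.55071773] [37.62984929 19.76964804 63.55416122]
case top corners [ 55.22203246 -26.10915575  63.55502329] [55.2167743  29.89662117 63.56036394] low [ 54.264008   -27.29612813 119.55462754] [ 54.1701454   52.3172208  119.56219366] [54.05884813 51.63027037 85.56209333]
```

Emit:
{"name": "step_arm", "arguments": {"targets": "0.2 0.05 0 0;0 0 0.5 0;0 0 0.5 0;0 0 0.5 0;0 0 0.4 0;0 0 0.4 0;0 0 0 0"}}

```text
time_s: 7.55
tcp_pos: [0.5503, 0.0226, 0.1094]
ee_rot: [[0.339, -0.941, -0.002], [-0.941, -0.339, -0.0], [-0.0, 0.002, -1.0]]
wrist_force: [0.3, -0.0, -1.9]
gripper_width: 0.159
gripper_force: 30.0
```

Emit:
{"name": "step_arm", "arguments": {"targets": "0 0 0.6 0;0 0 0.7 0;0 0 0.7 0;0 0 0.6 0;0 0 0.3 0;0 0 0 0;0 0 0 0"}}

```text
time_s: 8.13
tcp_pos: [0.5511, 0.0227, 0.0813]
ee_rot: [[0.339, -0.941, -0.0], [-0.941, -0.339, -0.0], [0.0, 0.0, -1.0]]
wrist_force: [-0.3, -0.6, -1.5]
gripper_width: 0.16
gripper_force: 30.0
```

Emit:
{"name": "step_arm", "arguments": {"targets": "0 0 0.2 0;0 0 0.1 0;0 0 0.1 0;0 0 0 0;0 0 0 0"}}

```text
time_s: 8.55
tcp_pos: [0.5511, 0.0228, 0.0776]
ee_rot: [[0.339, -0.941, 0.0], [-0.941, -0.339, 0.0], [-0.0, -0.0, -1.0]]
wrist_force: [0.2, -0.6, -1.6]
gripper_width: 0.159
gripper_force: 30.0
```

Emit:
{"name": "step_arm", "arguments": {"targets": "0 0 0.1 0;0 0 0.1 0;0 0 0 0;0 0 0 0"}}

```text
time_s: 8.88
tcp_pos: [0.5515, 0.0228, 0.0765]
ee_rot: [[0.339, -0.941, 0.001], [-0.941, -0.339, -0.0], [0.0, -0.001, -1.0]]
wrist_force: [-2.0, 0.2, 4.5]
gripper_width: 0.158
gripper_force: 30.0
```

Emit:
{"name": "step_arm", "arguments": {"targets": "0 0 0 0;0 0 0 0;0 0 0 0;0 0 0 0", "claw": 4}}

```text
time_s: 9.22
tcp_pos: [0.5509, 0.0227, 0.0752]
ee_rot: [[0.339, -0.941, -0.0], [-0.941, -0.339, -0.0], [-0.0, 0.0, -1.0]]
wrist_force: [0.6, 0.1, 0.5]
gripper_width: 0.375
gripper_force: 0.0
```

Emit:
{"name": "step_arm", "arguments": {"targets": "0 0 -1 0;0 0 -2 0;0 0 -3 0;0 0 -3 0;0 0 -3 0;0 0 -2 0;0 0 -1 0;0 0 0 0"}}

```text
time_s: 9.88
tcp_pos: [0.5523, 0.023, 0.2286]
ee_rot: [[0.339, -0.941, 0.006], [-0.941, -0.339, 0.001], [0.001, -0.006, -1.0]]
wrist_force: [1.3, -0.2, 0.9]
gripper_width: 0.463
gripper_force: 0.0
```

Run:
```python
from h import *
w=cap('wrist','w4');s=w['s'];R=np.array(s['ee_rot']);t=np.array(s['tcp_pos'])
print(s['time_s'],s['joints'],t,np.degrees(np.arctan2(R[1,0],R[0,0])))
cv2.imwrite('pics/w4c.png',cv2.resize(w['frame'][60:240,130:400],None,fx=2.9,fy=2.9,interpolation=2))
g=place([[-.105,.011,.0]],[.5677,.0165,.1813],.2)[0];print('goal',g,'tool cm',R.T@(g-t)*100)
v=load('wrist0');print('screwdriver',[ray(v,u,.012)[:2] for u in((472,75),(470,150),(444,215))])
```

```text
9.8833 [ 1.92081121e+01  1.45884148e+01 -9.52705924e+00  3.56812603e-02
 -6.55442224e+01  5.90545836e-01] [0.55230581 0.02301644 0.22858421] -70.18677385876964
goal [0.46243754 0.00838733 0.2       ] tool cm [-1.67161959  8.96748573  2.80421294]
screwdriver [array([ 0.29980403, -0.14444081]), array([ 0.29184313, -0.02935926]), array([0.32372703, 0.07683436])]
```

View pics/w4c.png

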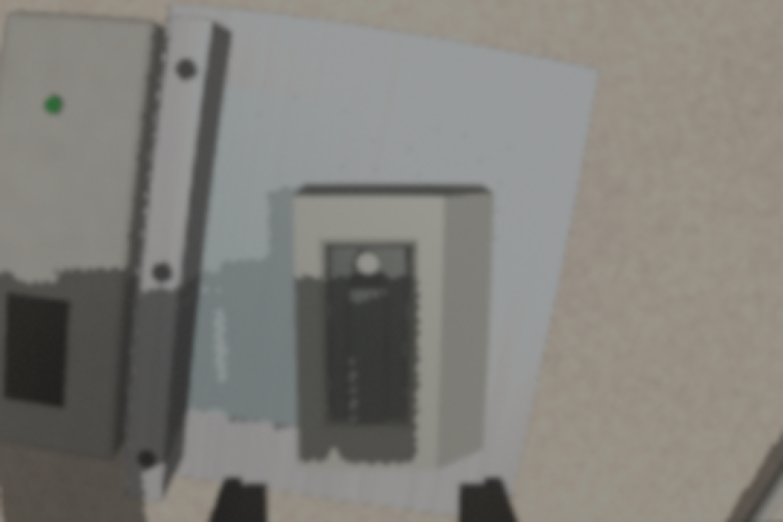

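Picture: the cassette sits in the slot with its top flush, nothing gripped, and the case is still clear of the fence. I'll refine the case and reader poses from this close view.

Run:
```python
from h import *
w=load('w4');D=lambda u:np.array(u)/2.9+[130,60]
s=w['s'];R=np.array(s['ee_rot']);t=np.array(s['tcp_pos'])
m=np.array([[28,-55,56],[-28,-55,56],[-50,-55,34],[-50,55,34],[-28,55,56]])/1000
p,e=fit([(w,m,D([[295,196],[445,196],[492,191],[484,447],[440,467]]))],.014,[.549,.025,.343]);print('case',p,e.tolist())
m=np.array([[-100,-110,14],[60,-100,64],[76,-100,64],[68,0,64],[60,100,64]])/1000
q,e=fit([(w,m,D([[598,70],[214,22],[170,12],[162,271],[162,500]]))],0,[.568,.0165,.181]);print('reader',q,e.tolist())
c,sn=np.cos(q[2]),np.sin(q[2]);d=p[:2]-q[:2];print('case in reader',c*d[0]+sn*d[1],-sn*d[0]+c*d[1],np.degrees(p[2]-q[2]),'reader yaw',np.degrees(q[2]))
```

```text
case [0.54896097 0.02461364 0.35044448] [[-0.3, -0.0], [-0.2, -0.2], [0.7, -0.1], [0.5, 0.0], [-0.4, 0.4]]
reader [0.56806434 0.01539876 0.19094847] [[0.4, -0.5], [-0.3, -1.2], [0.8, 0.8], [-0.4, 0.1], [-0.4, 0.7]]
case in reader -0.017007270316793457 0.0126730367249763 9.13844818535922 reader yaw 10.940541674266436
```

Emit:
{"name": "step_arm", "arguments": {"targets": "-0.4 2.2 0 0;-0.5 2.4 0 0;-0.5 2.4 0 0;-0.3 2.1 0 0;0 0 0 0", "claw": 6}}

```text
time_s: 10.35
tcp_pos: [0.4549, 0.0069, 0.2235]
ee_rot: [[0.338, -0.941, -0.006], [-0.941, -0.338, -0.001], [-0.002, 0.006, -1.0]]
wrist_force: [-0.9, 0.2, 0.8]
gripper_width: 0.672
gripper_force: 0.0
```

Emit:
{"name": "step_arm", "arguments": {"targets": "0 0 0 -6.7;0 0 0 -6.8;0 0 0 -6.7;0 0 0 -6.8;0 0 0 -6.7;0 0 0 -6.8;0 0 0 -6.7;0 0 0 -6.8;0 0 0 -6.7;0 0 0 -6.8;0 0 0 -6.7;0 0 0 -6.7"}}

```text
time_s: 11.35
tcp_pos: [0.4592, 0.0079, 0.2237]
ee_rot: [[0.982, 0.191, -0.004], [0.191, -0.982, -0.001], [-0.004, 0.0, -1.0]]
wrist_force: [0.7, -0.0, -0.0]
gripper_width: 0.693
gripper_force: 0.0
```

Emit:
{"name": "step_arm", "arguments": {"targets": "0 0 2 0;0 0 2.5 0;0 0 2.5 0;0 0 2.5 0;0 0 2.5 0;0 0 2.5 0;0 0 2 0;0 0 1.5 0;0 0 0.8 0;0 0 0 0;0 0 0 0"}}

```text
time_s: 12.27
tcp_pos: [0.4595, 0.0078, 0.0369]
ee_rot: [[0.983, 0.186, -0.002], [0.186, -0.983, -0.001], [-0.002, 0.0, -1.0]]
wrist_force: [0.5, 0.2, 0.1]
gripper_width: 0.688
gripper_force: 0.0
```

Emit:
{"name": "step_arm", "arguments": {"targets": "1 0 -0.3 0;1 0 0 0;0.8 0 0 0;0.7 0 0 0;0.7 0 0 0;0.7 0 0 0;0.7 0 0 0;0.5 0 0 0;0.4 0 0 0;0 0 0 0;0 0 0 0"}}

```text
time_s: 13.18
tcp_pos: [0.5239, 0.0201, 0.0405]
ee_rot: [[0.983, 0.186, 0.001], [0.186, -0.983, 0.0], [0.001, -0.0, -1.0]]
wrist_force: [-0.7, 0.6, 0.7]
gripper_width: 0.69
gripper_force: 0.0
```

Emit:
{"name": "step_arm", "arguments": {"targets": "0.3 0 0 0;0.2 0 0 0;0.2 0 0 0;0 0 0 0;0 0 0 0"}}

```text
time_s: 13.6
tcp_pos: [0.5307, 0.0214, 0.0406]
ee_rot: [[0.983, 0.186, 0.001], [0.186, -0.983, 0.0], [0.001, -0.0, -1.0]]
wrist_force: [-0.2, 0.4, 0.7]
gripper_width: 0.69
gripper_force: 0.0
```

Emit:
{"name": "step_arm", "arguments": {"targets": "0.2 0 0 0;0.2 0 0 0;0.2 0 0 0;0 0 0 0;0 0 0 0"}}

```text
time_s: 14.02
tcp_pos: [0.5369, 0.0226, 0.0406]
ee_rot: [[0.983, 0.186, 0.001], [0.186, -0.983, 0.0], [0.001, -0.0, -1.0]]
wrist_force: [0.0, -0.1, -0.7]
gripper_width: 0.692
gripper_force: 0.0
```

Emit:
{"name": "step_arm", "arguments": {"targets": "0.15 0 0 0;0.15 0 0 0;0 0 0 0;0 0 0 0"}}

```text
time_s: 14.35
tcp_pos: [0.5378, 0.0225, 0.0401]
ee_rot: [[0.983, 0.186, -0.003], [0.186, -0.983, -0.001], [-0.003, 0.0, -1.0]]
wrist_force: [-3.3, -1.1, 0.8]
gripper_width: 0.686
gripper_force: 2.2
```

Emit:
{"name": "step_arm", "arguments": {"targets": "0.2 0 0 0;0.2 0 0 0;0 0 0 0;0 0 0 0"}}

```text
time_s: 14.68
tcp_pos: [0.5381, 0.0222, 0.0394]
ee_rot: [[0.983, 0.185, -0.011], [0.185, -0.983, -0.003], [-0.011, 0.001, -1.0]]
wrist_force: [-8.8, -1.1, 4.2]
gripper_width: 0.693
gripper_force: 5.1
```

Emit:
{"name": "step_arm", "arguments": {"targets": "-0.8 0 0 0;-1 0 0 0;-1 0 0 0;-0.5 0 -0.7 0;0 0 -1 0;0 0 -1 0;0 0 -0.8 0;0 0 0 0;0 0 0 0"}}

```text
time_s: 15.43
tcp_pos: [0.5117, 0.018, 0.0766]
ee_rot: [[0.983, 0.186, 0.003], [0.186, -0.983, 0.001], [0.003, -0.001, -1.0]]
wrist_force: [0.1, 0.8, -0.0]
gripper_width: 0.687
gripper_force: 0.0
```

Run:
```python
from h import *
w=cap('wrist','w5');s=w['s'];R=np.array(s['ee_rot']);t=np.array(s['tcp_pos'])
q=np.array([.568,.0155,.189]);c,sn=np.cos(q[2]),np.sin(q[2]);d=t[:2]-q[:2]
print(s['time_s'],t,'reader',c*d[0]+sn*d[1],-sn*d[0]+c*d[1],s['wrist_force'],np.degrees(np.arctan2(R[1,0],R[0,0])))
```

```text
15.4333 [0.51172931 0.01798243 0.07661195] reader -0.05480226707830733 0.013010186867380211 [ 0.13207044  0.82600195 -0.02931374] 10.697129940745786
```

Emit:
{"name": "step_arm", "arguments": {"targets": "0.9 0 0.3 0;1 0 0.3 0;0.8 0 0.15 0;0 0 0 0;0.2 0 0.2 0;0.2 0 0.2 0;0.2 0 0.2 0;0 0 0 0;0 0 0 0"}}

```text
time_s: 16.23
tcp_pos: [0.543, 0.0237, 0.0619]
ee_rot: [[0.983, 0.186, -0.001], [0.186, -0.983, -0.0], [-0.001, 0.0, -1.0]]
wrist_force: [-0.1, 0.6, -0.6]
gripper_width: 0.689
gripper_force: 0.0
```

Emit:
{"name": "step_arm", "arguments": {"targets": "0.15 0 0.15 0;0.15 0 0.15 0;0.1 0 0.1 0;0 0 0 0;0 0 0 0"}}

```text
time_s: 16.65
tcp_pos: [0.5471, 0.0244, 0.058]
ee_rot: [[0.983, 0.186, -0.0], [0.186, -0.983, -0.0], [-0.0, 0.0, -1.0]]
wrist_force: [0.4, 0.0, 0.3]
gripper_width: 0.691
gripper_force: 0.0
```

Emit:
{"name": "step_arm", "arguments": {"targets": "0.15 0 0.15 0;0.1 0 0.1 0;0 0 0 0;0 0 0 0"}}

```text
time_s: 16.98
tcp_pos: [0.5481, 0.0245, 0.0568]
ee_rot: [[0.983, 0.186, -0.003], [0.186, -0.983, -0.001], [-0.003, 0.0, -1.0]]
wrist_force: [-6.7, 1.0, 10.7]
gripper_width: 0.69
gripper_force: 6.1
```

Emit:
{"name": "step_arm", "arguments": {"targets": "0.1 0 0.1 0;0.1 0 0.1 0;0 0 0 0;0 0 0 0"}}

```text
time_s: 17.32
tcp_pos: [0.5483, 0.0245, 0.0564]
ee_rot: [[0.982, 0.187, -0.006], [0.187, -0.982, -0.002], [-0.007, 0.001, -1.0]]
wrist_force: [-13.8, 1.2, 24.5]
gripper_width: 0.688
gripper_force: 13.2
```

Emit:
{"name": "step_arm", "arguments": {"targets": "0 0 0 0;0 0 0 0;0 0 0 0;0 0 0 0;0 0 0 0;0 0 0 0;0 0 0 0;0 0 0 0;0 0 0 0;0 0 0 0;0 0 0 0;0 0 0 0"}}

```text
time_s: 18.32
tcp_pos: [0.5484, 0.0245, 0.0564]
ee_rot: [[0.982, 0.187, -0.006], [0.187, -0.982, -0.002], [-0.006, 0.001, -1.0]]
wrist_force: [-13.5, 0.8, 24.1]
gripper_width: 0.692
gripper_force: 13.1
```

Run:
```python
from h import *
a=load('side0');b=cap('side','s6');w=cap('wrist','w6')
cv2.imwrite('pics/s6c.png',b['frame'])
s=w['s'];print(s['time_s'],s['tcp_pos'],s['wrist_force'],s['gripper_force'])
# check edges: predicted seam case-top/fence vs side image: print row profile across the case end/fence at -y end
q=[.568,.0155,.189]
for off in (0,.005):
  P=place([[.032-.028-off,.013-.055,.056],[.060-off,.013-.055,.056],[-.018-off,.013-.055,.010]],q,.014);print(proj(b,P).round(1).tolist())
r0=int(proj(b,place([[.04,-.042,.03]],q,.014))[0][1])
print(r0,b['frame'][r0,270:330].mean(1).astype(int).tolist())
```

```text
18.3667 [0.54836072 0.02452069 0.05642775] [-13.28133639   1.37000414  23.52206016] 13.082331803161651
[[294.4, 198.0], [312.9, 195.7], [286.3, 212.5]]
[[292.7, 198.2], [311.3, 195.9], [284.6, 212.7]]
204 [162, 163, 163, 162, 162, 161, 162, 163, 163, 162, 155, 133, 93, 67, 61, 62, 67, 72, 73, 76, 79, 82, 86, 89, 89, 89, 88, 89, 89, 88, 89, 87, 89, 89, 89, 87, 88, 89, 89, 88, 88, 91, 95, 97, 95, 93, 92, 100, 125, 146, 139, 108, 114, 137, 148, 147, 149, 149, 150, 150]
```

```bash
python3 -c "
from h import *
print(r.finish_job())"
```

```text
the job is handed in; nothing more can be done
None
```

The cassette is in the slot, fully home and let go of. The case is up against the fence and held by a settled diagonal push on its bevel, about 13 N toward the fence and 24 N down, and the job is handed in with no verdict returned. Flushness and the case's final angle were judged from where the pushes stopped and the forces, not from a final picture.

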